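# Lean a stamping plate on the inspection stand

## Robot

A 6-joint arm with a two-finger parallel gripper is mounted at the origin on the work surface. World frame = base frame: x ahead of the robot, y to its left, z up, the work surface at z = 0. Lengths are in mm, angles in degrees, forces in N, time in s.
With the tool pointing down it reaches from about 300 to 850 mm from the base axis. Payload 4.2 kg.
Tool frame: the origin (TCP) lies at the very end of the fingers, on their centre line; the grasp point (between the pads) lies 19 mm behind it; z points along the fingers, y is the line along which they close (so a half turn about z gives the same grasp; the last joint's range is limited). The gripper opens to 91 mm and grips with 3 to 60 N. Pads are 32 mm wide; open, the fingers measure 118 mm over their backs; the gripper's body (76 mm by 178 mm) begins 60 mm behind the grasp point.
Start: joints at [-75.974, 18.312, 89.639, -0, 72.044, -1.146], TCP at [150.489, -554.974, 213.976] pointing down, gripper open.
Joint ranges: [-177.97, 177.97], [-48.28, 115.42], [12.27, 149.76], [-77.06, 257.06], [2.81, 150.46], [-146.56, 146.56]. Speed limits (degrees/s): [147.25, 147.25, 180, 180, 180, 180].

## Interface

Orientations are given as [roll, pitch, yaw] about the fixed x, y, z axes, in that order (R = Rz(yaw) Ry(pitch) Rx(roll)).
In Python, from workcell import env, grab_frame gives the robot as it stands. The module is installed in compiled form; this text tells all that it offers.
- The arm moves only by the tool move_arm, never from a script. Its argument "plan" is a list of rows, each an object of numbers: "tx", "ty", "tz": the shift along the tool's x, y, z in cm; "wx", "wy", "wz": the turn, a rotation vector about the tool's x, y, z in rad. In form: [{"tx": .., "ty": .., "tz": .., "wx": .., "wy": .., "wz": ..}, ...]. A call has 1 to 12 rows; each row shifts and turns the commanded pose from where the row before left it, along the tool's axes as they then stand; what a row does not reach is not made up. A row lasts 1/12 s, in which the tool goes at most 41.7 mm and 7.16 degrees, less where a joint would pass 70% of its speed; a pose out of reach is approached as far as the arm can. A call is refused whole if a number of a shift passes 4.17 or a number of a turn 0.125, either way. A call with a gripper value outside its range is refused whole. "gripper" is the finger opening in cm, from 0 to 9.12, set as the call begins (left out, the last holds). The fingers move at their own pace and stop on an object; "force" is the grip in N (left out, the last holds). Time passes only in rows, so rows that do not move let the fingers close. It gives the time, the measured TCP pose, the force, the opening and the grip force at its end, in the units of the state.
- env.state(): the state, without advancing time (a new reading comes with each control period).
- grab_frame(name): name is "scene" or "top" or "wrist"; returns a dict with "color" (400x640x3 uint8, red, green, blue), "vfov" (degrees; the focal length in pixels is half the picture's height over the tangent of half this angle, whatever the lens; pixels are square), "cx", "cy" (the principal point, pixels), "view" (4x4, takes a point from world to camera coordinates). Camera axes: x right, y up, looking along -z (the intrinsics and any distortion apply to the point x, -y, -z); pixel columns grow to the right and rows downward; lengths in mm; the calibration is good to about 2 mm. A picture is of the moment at which its call begins. There is no depth.
- env.job_done(): hands the job in; it is judged then, once.
The state is a dict: "time_s": time; "qpos": joint angles; "qvel": joint speeds; "effort": joint torques, N m; "ee_pos": TCP position; "ee_rot": TCP orientation; "force": force on the tool from outside, world axes, zero at the start; "torque": the same for the moment, N m; "gripper_width": finger opening in mm; "gripper_force": force on a finger pad.
Only numpy, scipy, OpenCV 4.12 (cv2) and the standard library are available. Lean on these libraries where they do the work, as an engineer would, in place of code of your own. Each camera call takes 0.05 s, during which the arm holds its last target. There are 200 camera calls.

## Task

Take the brass stamping plate on the red board out of the filing rack and lean it on the sloping inspection stand, brass side out: set its lower edge on the ledge at least 3 cm clear of the yellow side stop and let its back lie flat against the backrest, then, keeping it resting there, slide it along the ledge until its side edge touches the stop, and let go. The ledge is clamped at a height that differs from day to day, so feel for it gently: do not drop the plate onto it or ram it, and leave the other two plates and the foil rolls where they are.

Things in the scene. Friction and masses are not known exactly. Their poses are not given: they have to be found in the camera images.
- brass_plate: The plate to move: a red board 12 mm thick (x), 140 mm wide (y), 100 mm tall (z), about 0.35 kg, with a brass engraving on its +x face. Origin: centre of its lower edge face (mid-thickness, mid-width), z up the board. It stands upright in one of the rack's three slots, brass face towards the rack's +x; which slot varies. Grip it across its thickness near the top edge.
- brass_face (a point): Centre of the plate's brass face, 6 mm in front (+x) of mid-thickness and 50 mm above its lower edge; axes as the plate's.
- copper_plate: Bystander: same size of plate, plain plywood board with copper face, in another slot of the rack. Origin as for the brass plate.
- grey_plate: Bystander: same size of plate, green board with grey metal face, in another slot of the rack. Origin as for the brass plate.
- rack: Fixed wooden filing rack, 186 (x) x 150 (y) x 38 mm high; origin at the centre of its underside. Base 8 mm thick, three slots running along y at x = -55, 0 and +55 mm, each 14.4 mm wide and 30 mm deep, open at the ends.
- stand: Fixed inspection stand; origin on the bench under the foot of its backrest's face. Dark base 130 (x from -95 to +35 mm) x 240 (y) x 10 mm; the sloping face looks to +x and leans back towards -x by 25 degrees from upright. A ledge is clamped across the face, its height unmeasured (see backrest).
- backrest: The stand's fixed grey panel, 240 wide, 75 high, 8 mm thick. Origin: middle of the foot of its face (face at x = 0). x: out of the face, y: along the ledge, z: up the slope. Aluminium ledge, smooth: y -118 to +118, 29 mm deep, square to the face, 6 mm thick, does not move; its top lies somewhere between z = 20 and 45 mm, to be felt or seen.
- side_stop (a point): Centre of the inner (+y) surface of the yellow side stop at the backrest's -y end: y = -105 mm in the backrest's frame. The stop is fixed, 18 mm proud of the face (x 0 to 18), from z = 48 to 75 mm up the slope. Axes as the backrest's.
- gold_roll: Bystander: gold foil roll standing on the bench, 48 mm across, 75 mm high, origin at the centre of its underside.
- red_roll: Bystander: red foil roll standing on the bench, 44 mm across, 60 mm high, origin at the centre of its underside.

How it is judged:
By the outcome, as a careful person would: the job done as asked, in the order asked, and still so for the second after the job is handed in, with the robot touching nothing.
It also fails if it takes over 58 s, if anything falls off the work surface, if the arm or the gripper's body presses on something with over 40 N, if the wrist force passes 120 N, or if a joint passes its speed limit or range.

## Working session

There is one attempt and no reset: what is moved stays moved. The work goes in short steps, Python scripts to look and compute and a tool call to move; the robot and the scene stay as the last step left them, time stands still between calls to the robot, and variables do not carry over. Pictures are saved under pics/ and viewed, at most 10 in all, crops included, and the job is handed in when it is done.

Besides the shell and the picture viewer there is one more tool, called as name(argument=value, ...), one argument or row to a line, values as JSON. move_arm: Moves the arm, as the interface text tells. Its arguments: {"type":"object","properties":{"plan":{"type":"array","items":{"type":"object","properties":{"tx":{"type":"number"},"ty":{"type":"number"},"tz":{"type":"number"},"wx":{"type":"number"},"wy":{"type":"number"},"wz":{"type":"number"}}}},"gripper":{"type":"number"},"force":{"type":"number"}},"required":["plan"]}

```bash
mkdir -p pics; python3 - <<'E'
from workcell import env, grab_frame
import cv2, numpy as np, pickle
d={}
for n in ("scene","top"):
    f=grab_frame(n); d[n]=f
    cv2.imwrite(f"pics/{n}0.png",f["color"][:,:,::-1])
    print(n,{k:v for k,v in f.items() if k!='color'})
pickle.dump(d,open("f0.pkl","wb"))
print(env.state())
E
```

```text
scene {'vfov': 43.3302708427065, 'cx': 323.2334499767695, 'cy': 195.86228629033596, 'view': array([[ 4.46498973e-01,  8.94781933e-01,  1.99000189e-03,
        -1.96627608e+02],
       [-6.70147075e-01,  3.32930137e-01,  6.63370501e-01,
         3.37438463e+02],
       [ 5.92909408e-01, -2.97527841e-01,  7.48288459e-01,
        -1.48224575e+03],
       [ 0.00000000e+00,  0.00000000e+00,  0.00000000e+00,
         1.00000000e+00]])}
top {'vfov': 46.40129846783574, 'cx': 313.73409318531793, 'cy': 198.83057479917522, 'view': array([[ 6.99385147e-02, -9.97544912e-01,  3.57103442e-03,
        -5.61254769e+01],
       [ 9.69347882e-01,  6.88059436e-02,  2.35861032e-01,
        -5.50151615e+02],
       [-2.35527681e-01, -1.30341956e-02,  9.71780233e-01,
        -1.11247340e+03],
       [ 0.00000000e+00,  0.00000000e+00,  0.00000000e+00,
         1.00000000e+00]])}
{'time_s': 0.1, 'qpos': array([-7.59751153e+01,  1.83477166e+01,  8.96993689e+01,  1.02853557e-03,
        7.20422509e+01, -1.14943856e+00]), 'qvel': array([-0.05213473, -0.08070455, -0.18939941,  0.10997444,  0.03451611,
       -0.0470985 ]), 'effort': array([ 8.12026392e-04, -4.13331950e+01, -2.32509613e+01,  7.29123456e-02,
        4.21752781e-02, -5.68756093e-05]), 'ee_pos': array([ 150.37512394, -554.53069496,  213.20728067]), 'ee_rot': array([-1.79910701e+02, -2.76983661e-03,  1.51740033e+01]), 'force': array([-0.39025773,  0.5303531 , -0.49928318]), 'torque': array([-0.00726726,  0.01112928, -0.00485995]), 'gripper_force': 0.0, 'gripper_width': 91.0834551078048}
```

View pics/scene0.png

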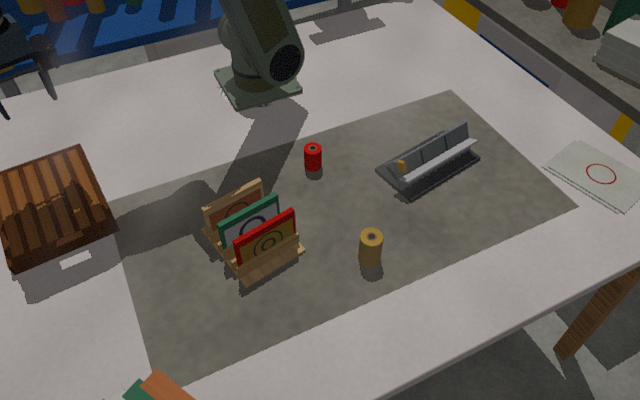

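View pics/top0.png

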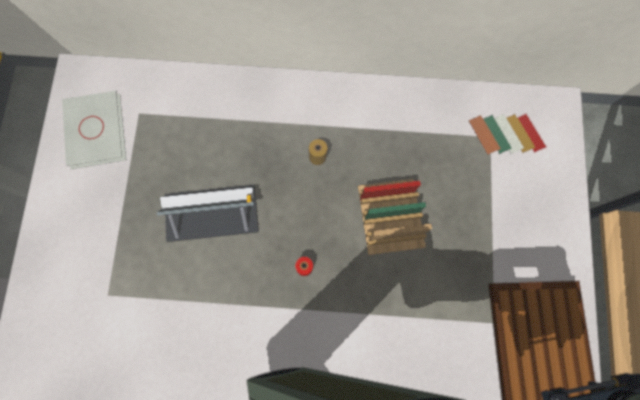

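Scene view: the red plate stands in the rack's front (+x) slot at about (265,240), and the stand is at (430,160) with the yellow stop at its -y end. Top view: red plate at (390,188), stand at (208,212). I'll enlarge these areas to pick points.

```bash
python3 - <<'E'
import cv2, numpy as np, pickle
d=pickle.load(open("f0.pkl","rb"))
def crop(n,x,y,w,h,s):
    c=cv2.resize(d[n]["color"][y:y+h,x:x+w,::-1],None,fx=s,fy=s,interpolation=cv2.INTER_CUBIC)
    c=np.clip(c.astype(float)*1.4,0,255).astype(np.uint8)
    for i in range(0,w,10):
        cv2.line(c,(i*s,0),(i*s,5 if (x+i)%50 else 14),(255,255,0),1)
    for i in range(0,h,10): cv2.line(c,(0,i*s),(5 if (y+i)%50 else 14,i*s),(255,255,0),1)
    return c
a=np.hstack([crop("scene",190,170,130,125,3),crop("scene",370,110,130,125,3)])
b=np.hstack([crop("top",345,170,130,75,3),crop("top",145,170,130,75,3)])
cv2.imwrite("pics/m0.png",np.vstack([a,b])[:600])
E
```

```text
(no output)
```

View pics/m0.png

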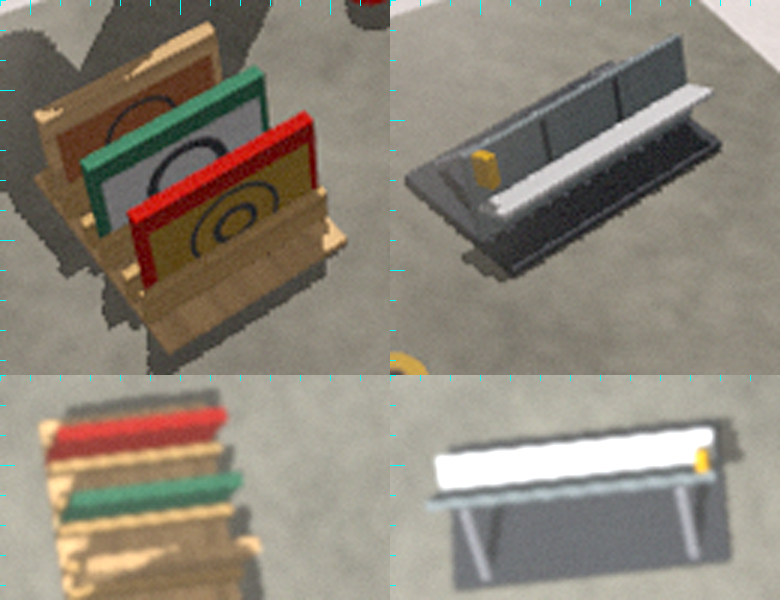

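The mosaic gives the plate's top corners (scene about (235,245) to (296,212)), the stand base corners, the backrest top and the ledge ends. I'll fit poses to these.

```bash
cat > h.py <<'E'
import numpy as np, cv2, pickle
from scipy.optimize import least_squares
from scipy.spatial.transform import Rotation as R
def proj(f,P):
    P=np.atleast_2d(P); c=P@f["view"][:3,:3].T+f["view"][:3,3]
    F=200/np.tan(np.radians(f["vfov"]/2))
    return np.c_[f["cx"]+F*c[:,0]/-c[:,2], f["cy"]+F*c[:,1]/c[:,2]]
def rz(a): return R.from_euler('z',a,degrees=True).as_matrix()
B=R.from_euler('y',-25,degrees=True).as_matrix()  # backrest: z leans to -x
def rigid(p,P): return np.atleast_2d(P)@rz(p[2]).T+[p[0],p[1],0]
def back(P): return np.atleast_2d(P)@B.T
E
cat > fit.py <<'E'
from h import *
d=pickle.load(open("f0.pkl","rb")); S,T=d["scene"],d["top"]
pl=[(S,(6,-70,108),(235.3,244.7)),(S,(6,70,108),(295.7,212)),(S,(-6,-70,108),(232.7,240.3)),(S,(-6,70,108),(293,207.7)),
    (T,(6,-70,108),(419,181)),(T,(6,70,108),(365,187.7))]
def r1(p): return np.concatenate([proj(f,rigid(p,P))[0]-uv for f,P,uv in pl])
s=least_squares(r1,[500,-150,0]); print("plate",s.x.round(1)); print(s.fun.reshape(-1,2).round(1))
def st(h): return [(S,(35,-120,10),(410.7,200.5)),(S,(35,120,10),(480,158)),(S,(-95,-120,10),(375,170)),(S,(-95,120,10),(444,131.7)),
    (S,back((0,120,75))[0],(468,123.0)),(S,back((29,-118,h))[0],(403.5,178.5)),(S,back((29,118,h))[0],(477.7,140)),
    (T,(-95,120,10),(165.7,241.5)),(T,(-95,-120,10),(259,231)),(T,(35,-120,10),(255,185.7)),
    (T,back((0,120,75))[0],(157.7,211.7)),(T,back((0,-120,75))[0],(253.3,203)),(T,back((29,118,h))[0],(160.3,197.7)),(T,back((29,-118,h))[0],(252.3,188.3))]
def r2(p): return np.concatenate([proj(f,rigid(p,P))[0]-uv for f,P,uv in st(p[3])])
s=least_squares(r2,[500,150,0,30]); print("stand,h",s.x.round(1)); print(s.fun.reshape(-1,2).round(1))
E
python3 fit.py
```

```text
plate [ 592.9 -205.8   10.2]
[[-0.6 -0.7]
 [-0.3 -1.7]
 [-1.1 -0.4]
 [-1.  -1. ]
 [ 0.4 -2. ]
 [-2.  -2.9]]
stand,h [544.1 256.8   9.5  44.4]
[[-1.  -0.8]
 [ 1.  -0.7]
 [-1.4 -2.7]
 [-0.3 -2.3]
 [-1.8  2.2]
 [ 1.   1.2]
 [-1.6 -1.2]
 [-0.4 -1.9]
 [-1.2 -0.1]
 [-0.5 -2.7]
 [-0.  -0.6]
 [ 0.2 -0.7]
 [-0.2 -0.3]
 [ 0.2  0.6]]
```

```bash
cat >> h.py <<'E'
def rows(pos0,rpy0,pos1,rot1,n):
    """constant row (cm, rad) that takes pose 0 to pose 1 in n rows; rot1 a matrix"""
    R0=R.from_euler('xyz',rpy0,degrees=True).as_matrix()
    w=R.from_matrix(R0.T@rot1).as_rotvec()/n; Rr=R.from_rotvec(w)
    A=sum((Rr**k).as_matrix() for k in range(n))
    t=np.linalg.solve(A,R0.T@(np.array(pos1)-pos0))/10
    print(n,"rows: t",t.round(3),"w",w.round(4))
def down(yaw): return R.from_euler('xyz',[180,0,yaw],degrees=True).as_matrix()
E
python3 - <<'E'
from h import *
rows([150.489,-554.974,213.976],[180,0,15.17],[560,-206,250],down(100.2),24)
E
```

```text
24 rows: t [ 2.372  0.657 -0.15 ] w [ 0.      0.     -0.0618]
```

move_arm(
  plan=[
    {"tx": 2.37,"ty": 0.66,"tz": -0.15,"wz": -0.062},
    {"tx": 2.37,"ty": 0.66,"tz": -0.15,"wz": -0.062},
    {"tx": 2.37,"ty": 0.66,"tz": -0.15,"wz": -0.062},
    {"tx": 2.37,"ty": 0.66,"tz": -0.15,"wz": -0.062},
    {"tx": 2.37,"ty": 0.66,"tz": -0.15,"wz": -0.062},
    {"tx": 2.37,"ty": 0.66,"tz": -0.15,"wz": -0.062},
    {"tx": 2.37,"ty": 0.66,"tz": -0.15,"wz": -0.062},
    {"tx": 2.37,"ty": 0.66,"tz": -0.15,"wz": -0.062},
    {"tx": 2.37,"ty": 0.66,"tz": -0.15,"wz": -0.062},
    {"tx": 2.37,"ty": 0.66,"tz": -0.15,"wz": -0.062},
    {"tx": 2.37,"ty": 0.66,"tz": -0.15,"wz": -0.062},
    {"tx": 2.37,"ty": 0.66,"tz": -0.15,"wz": -0.062},
  ],
  gripper=4.5,
)

```text
schema error: expected keys tx, ty, tz, wx, wy, wz
```

move_arm(
  plan=[
    {"tx": 2.37,"ty": 0.66,"tz": -0.15,"wz": -0.062},
    {"tx": 2.37,"ty": 0.66,"tz": -0.15,"wz": -0.062},
    {"tx": 2.37,"ty": 0.66,"tz": -0.15,"wz": -0.062},
    {"tx": 2.37,"ty": 0.66,"tz": -0.15,"wz": -0.062},
    {"tx": 2.37,"ty": 0.66,"tz": -0.15,"wz": -0.062},
    {"tx": 2.37,"ty": 0.66,"tz": -0.15,"wz": -0.062},
    {"tx": 2.37,"ty": 0.66,"tz": -0.15,"wz": -0.062},
    {"tx": 2.37,"ty": 0.66,"tz": -0.15,"wz": -0.062},
    {"tx": 2.37,"ty": 0.66,"tz": -0.15,"wz": -0.062},
    {"tx": 2.37,"ty": 0.66,"tz": -0.15,"wz": -0.062},
    {"tx": 2.37,"ty": 0.66,"tz": -0.15,"wz": -0.062},
    {"tx": 2.37,"ty": 0.66,"tz": -0.15,"wz": -0.062},
  ],
)

```text
schema error: expected keys tx, ty, tz, wx, wy, wz
```

move_arm(
  plan=[
    {"tx": 0},
    {"tx": 0},
  ],
)

```text
schema error: expected keys tx, ty, tz, wx, wy, wz
```

```bash
python3 - <<'E'
from workcell import env, grab_frame
import cv2, pickle
f=grab_frame("wrist"); pickle.dump(f,open("w1.pkl","wb")); cv2.imwrite("pics/w1.png",f["color"][:,:,::-1])
print({k:v for k,v in f.items() if k!='color'}); s=env.state(); print(s["time_s"],s["ee_pos"],s["ee_rot"],s["force"],s["qpos"],s["gripper_width"])
E
```

```text
{'vfov': 68.55842530692819, 'cx': 319.07147302728737, 'cy': 198.70356417255195, 'view': array([[ 2.62417327e-01, -9.64951707e-01, -2.31284154e-03,
        -5.73771459e+02],
       [ 9.37498217e-01,  2.55517611e-01, -2.36236839e-01,
         2.59153428e+01],
       [ 2.28548113e-01,  5.98243550e-02,  9.71692753e-01,
        -3.90880907e+02],
       [ 0.00000000e+00,  0.00000000e+00,  0.00000000e+00,
         1.00000000e+00]])}
0.15 [ 150.40828729 -554.58144673  213.30793071] [-1.79920708e+02 -1.58938949e-03  1.51722802e+01] [ 0.33266514  0.19622174 -0.75237742] [-7.59725642e+01  1.83440499e+01  8.96899436e+01  5.07525114e-06
  7.20453139e+01 -1.14484711e+00] 91.32627622697431
```

View pics/w1.png

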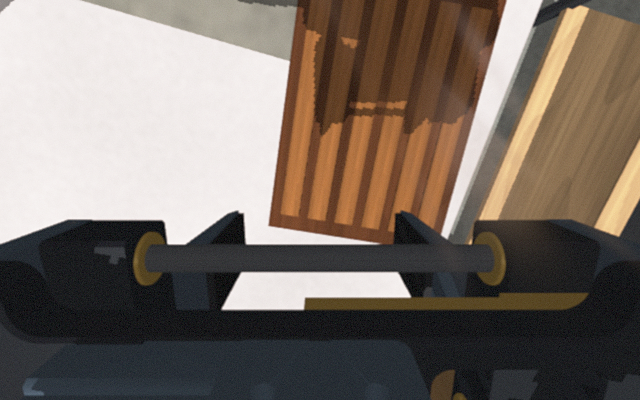

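```bash
python3 - <<'E'
from h import *
rows([150.489,-554.974,213.976],[180,0,15.17],[593,-300,250],down(100.2),24)
E
```

```text
24 rows: t [ 2.1    1.023 -0.15 ] w [ 0.      0.     -0.0618]
```

move_arm(
  plan=[
    {"tx": 2.1,"ty": 1.02,"tz": -0.15,"wx": 0,"wy": 0,"wz": -0.062},
    {"tx": 2.1,"ty": 1.02,"tz": -0.15,"wx": 0,"wy": 0,"wz": -0.062},
    {"tx": 2.1,"ty": 1.02,"tz": -0.15,"wx": 0,"wy": 0,"wz": -0.062},
    {"tx": 2.1,"ty": 1.02,"tz": -0.15,"wx": 0,"wy": 0,"wz": -0.062},
    {"tx": 2.1,"ty": 1.02,"tz": -0.15,"wx": 0,"wy": 0,"wz": -0.062},
    {"tx": 2.1,"ty": 1.02,"tz": -0.15,"wx": 0,"wy": 0,"wz": -0.062},
    {"tx": 2.1,"ty": 1.02,"tz": -0.15,"wx": 0,"wy": 0,"wz": -0.062},
    {"tx": 2.1,"ty": 1.02,"tz": -0.15,"wx": 0,"wy": 0,"wz": -0.062},
    {"tx": 2.1,"ty": 1.02,"tz": -0.15,"wx": 0,"wy": 0,"wz": -0.062},
    {"tx": 2.1,"ty": 1.02,"tz": -0.15,"wx": 0,"wy": 0,"wz": -0.062},
    {"tx": 2.1,"ty": 1.02,"tz": -0.15,"wx": 0,"wy": 0,"wz": -0.062},
    {"tx": 2.1,"ty": 1.02,"tz": -0.15,"wx": 0,"wy": 0,"wz": -0.062},
  ],
  gripper=4.5,
)

```text
time_s: 1.15
ee_pos: [422.0, -512.6, 231.4]
ee_rot: [-180.0, -0.0, 58.0]
force: [0.7, 0.7, -0.3]
gripper_width: 45.2
gripper_force: 0.0
```

move_arm(
  plan=[
    {"tx": 2.1,"ty": 1.02,"tz": -0.15,"wx": 0,"wy": 0,"wz": -0.062},
    {"tx": 2.1,"ty": 1.02,"tz": -0.15,"wx": 0,"wy": 0,"wz": -0.062},
    {"tx": 2.1,"ty": 1.02,"tz": -0.15,"wx": 0,"wy": 0,"wz": -0.062},
    {"tx": 2.1,"ty": 1.02,"tz": -0.15,"wx": 0,"wy": 0,"wz": -0.062},
    {"tx": 2.1,"ty": 1.02,"tz": -0.15,"wx": 0,"wy": 0,"wz": -0.062},
    {"tx": 2.1,"ty": 1.02,"tz": -0.15,"wx": 0,"wy": 0,"wz": -0.062},
    {"tx": 2.1,"ty": 1.02,"tz": -0.15,"wx": 0,"wy": 0,"wz": -0.062},
    {"tx": 2.1,"ty": 1.02,"tz": -0.15,"wx": 0,"wy": 0,"wz": -0.062},
    {"tx": 2.1,"ty": 1.02,"tz": -0.15,"wx": 0,"wy": 0,"wz": -0.062},
    {"tx": 2.1,"ty": 1.02,"tz": -0.15,"wx": 0,"wy": 0,"wz": -0.062},
    {"tx": 2.1,"ty": 1.02,"tz": -0.15,"wx": 0,"wy": 0,"wz": -0.062},
    {"tx": 2.1,"ty": 1.02,"tz": -0.15,"wx": 0,"wy": 0,"wz": -0.062},
  ],
)

```text
time_s: 2.15
ee_pos: [592.2, -297.9, 249.4]
ee_rot: [-180.0, -0.0, 100.6]
force: [-0.3, -0.4, 0.2]
gripper_width: 44.6
gripper_force: 0.0
```

move_arm(
  plan=[
    {"tx": 0,"ty": 0,"tz": 0,"wx": 0,"wy": 0,"wz": 0},
    {"tx": 0,"ty": 0,"tz": 0,"wx": 0,"wy": 0,"wz": 0},
    {"tx": 0,"ty": 0,"tz": 0,"wx": 0,"wy": 0,"wz": 0},
  ],
)

```text
time_s: 2.4
ee_pos: [591.5, -299.4, 249.6]
ee_rot: [-180.0, 0.0, 100.4]
force: [0.2, 0.1, -0.0]
gripper_width: 45.2
gripper_force: 0.0
```

```bash
python3 - <<'E'
from workcell import env, grab_frame
import cv2, pickle
f=grab_frame("wrist"); s=env.state(); pickle.dump((f,s),open("w2.pkl","wb"))
c=f["color"][:,:,::-1].copy(); cv2.imwrite("pics/w2.png",c)
print(s["time_s"],s["ee_pos"],s["ee_rot"],s["force"],s["qpos"],s["gripper_width"])
E
```

```text
2.45 [ 591.33903492 -299.7791342   249.62672763] [-1.79958985e+02  1.36621540e-02  1.00361965e+02] [ 0.09810698 -0.42759541  0.6810293 ] [-2.78583207e+01  2.55113412e+01  7.33465523e+01 -3.65423207e-02
  8.11658785e+01 -3.82146614e+01] 45.11541767325875
```

View pics/w2.png

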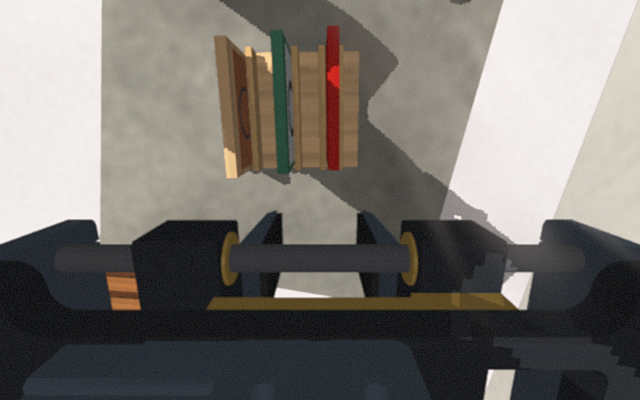

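The wrist view shows the red plate's top edge nearly straight up the picture, columns 327–340 and rows 27–170, with the green plate at 272–290. I'll segment the red one and back-project it.

```bash
cat >> h.py <<'E'
def unproj(f,uv,z):
    uv=np.atleast_2d(uv); F=200/np.tan(np.radians(f["vfov"]/2))
    d=np.c_[(uv[:,0]-f["cx"])/F,-(uv[:,1]-f["cy"])/F,-np.ones(len(uv))]@f["view"][:3,:3]
    C=-f["view"][:3,:3].T@f["view"][:3,3]
    return C+d*((z-C[2])/d[:,2])[:,None]
E
python3 - <<'E'
from h import *
f,s=pickle.load(open("w2.pkl","rb"))
c=f["color"].astype(int); m=((c[...,0]>90)&(c[...,1]<50)&(c[...,2]<50)); m[200:]=0; m[:,:300]=0;m[:,370:]=0
n,l,st,ce=cv2.connectedComponentsWithStats(m.astype(np.uint8)); k=1+st[1:,4].argmax(); m=l==k; print(st[k])
for r in (30,50,80,110,140,165):
    x=np.where(m[r])[0]; print(r,x.min(),x.max()+1, unproj(f,[[x.min(),r+.5],[x.max()+1,r+.5]],108)[:,:2].round(1).tolist())
ys=np.where(m[:,334])[0]; print(ys.min(),ys.max()); e=unproj(f,[[333,ys.min()],[333,ys.max()+1]],108); print(e.round(1),np.linalg.norm(e[0]-e[1]), e.mean(0).round(1))
b=cv2.boxPoints(cv2.minAreaRect(np.argwhere(m)[:,::-1].astype(np.float32))); print(b)
E
```

```text
[ 326   26   13  144 1648]
30 327 339 [[571.8, -143.0], [583.2, -140.9]]
50 327 339 [[575.1, -160.4], [586.7, -158.3]]
80 327 339 [[580.3, -187.4], [592.1, -185.2]]
110 328 339 [[586.7, -215.5], [597.7, -213.4]]
140 328 339 [[592.3, -245.1], [603.7, -243.0]]
165 328 339 [[597.3, -270.8], [608.8, -268.7]]
26 169
[[ 576.7 -138.1  108. ]
 [ 603.5 -274.6  108. ]] 139.03599715357757 [ 590.1 -206.4  108. ]
[[326.  26.]
 [338.  26.]
 [338. 169.]
 [326. 169.]]
```

```bash
python3 - <<'E'
from h import *
rows([591.4,-299.7,249.6],[180,0,100.4],[590.3,-206.4,150],down(101.2),8)
E
```

```text
8 rows: t [1.148 0.204 1.245] w [ 0.      0.     -0.0017]
```

move_arm(
  plan=[
    {"tx": 1.15,"ty": 0.2,"tz": 1.25,"wx": 0,"wy": 0,"wz": -0.0017},
    {"tx": 1.15,"ty": 0.2,"tz": 1.25,"wx": 0,"wy": 0,"wz": -0.0017},
    {"tx": 1.15,"ty": 0.2,"tz": 1.25,"wx": 0,"wy": 0,"wz": -0.0017},
    {"tx": 1.15,"ty": 0.2,"tz": 1.25,"wx": 0,"wy": 0,"wz": -0.0017},
    {"tx": 1.15,"ty": 0.2,"tz": 1.25,"wx": 0,"wy": 0,"wz": -0.0017},
    {"tx": 1.15,"ty": 0.2,"tz": 1.25,"wx": 0,"wy": 0,"wz": -0.0017},
    {"tx": 1.15,"ty": 0.2,"tz": 1.25,"wx": 0,"wy": 0,"wz": -0.0017},
    {"tx": 1.15,"ty": 0.2,"tz": 1.25,"wx": 0,"wy": 0,"wz": -0.0017},
    {"tx": 0,"ty": 0,"tz": 0,"wx": 0,"wy": 0,"wz": 0},
    {"tx": 0,"ty": 0,"tz": 0,"wx": 0,"wy": 0,"wz": 0},
    {"tx": 0,"ty": 0,"tz": 0,"wx": 0,"wy": 0,"wz": 0},
  ],
  gripper=4.0,
)

```text
time_s: 3.37
ee_pos: [590.7, -207.0, 150.7]
ee_rot: [179.9, 0.1, 101.1]
force: [-0.2, -0.8, 0.2]
gripper_width: 40.2
gripper_force: 0.0
```

```bash
python3 - <<'E'
from workcell import env
s=env.state(); print(s["ee_pos"].round(2),s["ee_rot"].round(2),s["force"].round(2),s["torque"].round(3))
E
```

```text
[ 590.67 -207.03  150.71] [1.7994e+02 8.0000e-02 1.0115e+02] [-0.2  -0.81  0.2 ] [-0.027 -0.146 -0.027]
```

move_arm(
  plan=[
    {"tx": 0,"ty": 0,"tz": 1.0,"wx": 0,"wy": 0,"wz": 0},
    {"tx": 0,"ty": 0,"tz": 1.0,"wx": 0,"wy": 0,"wz": 0},
    {"tx": 0,"ty": 0,"tz": 1.0,"wx": 0,"wy": 0,"wz": 0},
    {"tx": 0,"ty": 0,"tz": 1.0,"wx": 0,"wy": 0,"wz": 0},
    {"tx": 0,"ty": 0,"tz": 1.0,"wx": 0,"wy": 0,"wz": 0},
    {"tx": 0,"ty": 0,"tz": 1.0,"wx": 0,"wy": 0,"wz": 0},
    {"tx": 0,"ty": 0,"tz": 1.0,"wx": 0,"wy": 0,"wz": 0},
    {"tx": 0,"ty": 0,"tz": 0.77,"wx": 0,"wy": 0,"wz": 0},
    {"tx": 0,"ty": 0,"tz": 0,"wx": 0,"wy": 0,"wz": 0},
    {"tx": 0,"ty": 0,"tz": 0,"wx": 0,"wy": 0,"wz": 0},
  ],
)

```text
time_s: 4.2
ee_pos: [590.1, -205.6, 71.7]
ee_rot: [-180.0, -0.0, 101.2]
force: [0.8, -0.7, 0.2]
gripper_width: 40.0
gripper_force: 0.0
```

move_arm(
  plan=[
    {"tx": 0,"ty": 0,"tz": 0,"wx": 0,"wy": 0,"wz": 0},
    {"tx": 0,"ty": 0,"tz": 0,"wx": 0,"wy": 0,"wz": 0},
    {"tx": 0,"ty": 0,"tz": 0,"wx": 0,"wy": 0,"wz": 0},
    {"tx": 0,"ty": 0,"tz": 0,"wx": 0,"wy": 0,"wz": 0},
    {"tx": 0,"ty": 0,"tz": 0,"wx": 0,"wy": 0,"wz": 0},
    {"tx": 0,"ty": 0,"tz": 0,"wx": 0,"wy": 0,"wz": 0},
    {"tx": 0,"ty": 0,"tz": 0,"wx": 0,"wy": 0,"wz": 0},
  ],
  gripper=0.5,
  force=25,
)

```text
time_s: 4.78
ee_pos: [590.1, -205.8, 72.6]
ee_rot: [-180.0, 0.0, 101.2]
force: [-0.9, -0.7, 3.5]
gripper_width: 11.7
gripper_force: 25.0
```

move_arm(
  plan=[
    {"tx": 0,"ty": 0,"tz": -0.4,"wx": 0,"wy": 0,"wz": 0},
    {"tx": 0,"ty": 0,"tz": -0.8,"wx": 0,"wy": 0,"wz": 0},
    {"tx": 0,"ty": 0,"tz": -1.2,"wx": 0,"wy": 0,"wz": 0},
    {"tx": 0,"ty": 0,"tz": -1.6,"wx": 0,"wy": 0,"wz": 0},
    {"tx": 0,"ty": 0,"tz": -1.8,"wx": 0,"wy": 0,"wz": 0},
    {"tx": 0,"ty": 0,"tz": -1.8,"wx": 0,"wy": 0,"wz": 0},
    {"tx": 0,"ty": 0,"tz": -1.8,"wx": 0,"wy": 0,"wz": 0},
    {"tx": 0,"ty": 0,"tz": -1.8,"wx": 0,"wy": 0,"wz": 0},
    {"tx": 0,"ty": 0,"tz": -1.8,"wx": 0,"wy": 0,"wz": 0},
    {"tx": 0,"ty": 0,"tz": -1.8,"wx": 0,"wy": 0,"wz": 0},
    {"tx": 0,"ty": 0,"tz": -1.5,"wx": 0,"wy": 0,"wz": 0},
    {"tx": 0,"ty": 0,"tz": -0.8,"wx": 0,"wy": 0,"wz": 0},
  ],
)

```text
time_s: 5.78
ee_pos: [590.9, -205.7, 245.5]
ee_rot: [179.8, 0.1, 101.2]
force: [0.2, -0.0, -3.5]
gripper_width: 11.9
gripper_force: 25.0
```

```bash
python3 - <<'E'
from h import *
rows([590.1,-205.8,243.6],[180,0,101.2],[560,150,260],down(99.5),18)
E
```

```text
18 rows: t [ 1.974  0.192 -0.091] w [-0.     -0.      0.0016]
```

move_arm(
  plan=[
    {"tx": 1.0,"ty": 0.1,"tz": 0,"wx": 0,"wy": 0,"wz": 0.0016},
    {"tx": 1.97,"ty": 0.19,"tz": -0.1,"wx": 0,"wy": 0,"wz": 0.0016},
    {"tx": 1.97,"ty": 0.19,"tz": -0.1,"wx": 0,"wy": 0,"wz": 0.0016},
    {"tx": 1.97,"ty": 0.19,"tz": -0.1,"wx": 0,"wy": 0,"wz": 0.0016},
    {"tx": 1.97,"ty": 0.19,"tz": -0.1,"wx": 0,"wy": 0,"wz": 0.0016},
    {"tx": 1.97,"ty": 0.19,"tz": -0.1,"wx": 0,"wy": 0,"wz": 0.0016},
    {"tx": 1.97,"ty": 0.19,"tz": -0.1,"wx": 0,"wy": 0,"wz": 0.0016},
    {"tx": 1.97,"ty": 0.19,"tz": -0.1,"wx": 0,"wy": 0,"wz": 0.0016},
    {"tx": 1.97,"ty": 0.19,"tz": -0.1,"wx": 0,"wy": 0,"wz": 0.0016},
    {"tx": 1.97,"ty": 0.19,"tz": -0.1,"wx": 0,"wy": 0,"wz": 0.0016},
    {"tx": 1.97,"ty": 0.19,"tz": -0.1,"wx": 0,"wy": 0,"wz": 0.0016},
    {"tx": 1.97,"ty": 0.19,"tz": -0.1,"wx": 0,"wy": 0,"wz": 0.0016},
  ],
)

```text
time_s: 6.78
ee_pos: [568.4, 22.9, 252.8]
ee_rot: [-179.8, -0.1, 100.1]
force: [-0.1, 0.3, -4.0]
gripper_width: 11.8
gripper_force: 25.0
```

move_arm(
  plan=[
    {"tx": 1.97,"ty": 0.19,"tz": -0.1,"wx": 0,"wy": 0,"wz": 0.0016},
    {"tx": 1.97,"ty": 0.19,"tz": -0.1,"wx": 0,"wy": 0,"wz": 0.0016},
    {"tx": 1.97,"ty": 0.19,"tz": -0.1,"wx": 0,"wy": 0,"wz": 0.0016},
    {"tx": 1.97,"ty": 0.19,"tz": -0.1,"wx": 0,"wy": 0,"wz": 0.0016},
    {"tx": 1.97,"ty": 0.19,"tz": -0.1,"wx": 0,"wy": 0,"wz": 0.0016},
    {"tx": 1.5,"ty": 0.19,"tz": -0.1,"wx": 0,"wy": 0,"wz": 0.0016},
    {"tx": 0.7,"ty": 0,"tz": 0,"wx": 0,"wy": 0,"wz": 0},
    {"tx": 0,"ty": 0,"tz": 0,"wx": 0,"wy": 0,"wz": 0},
    {"tx": 0,"ty": 0,"tz": 0,"wx": 0,"wy": 0,"wz": 0},
    {"tx": 0,"ty": 0,"tz": 0,"wx": 0,"wy": 0,"wz": 0},
  ],
)

```text
time_s: 7.62
ee_pos: [560.0, 141.1, 259.7]
ee_rot: [-179.9, 0.0, 99.5]
force: [0.5, -0.2, -3.7]
gripper_width: 12.1
gripper_force: 25.0
```

```bash
python3 - <<'E'
from workcell import env, grab_frame
import cv2, pickle, numpy as np
f=grab_frame("wrist"); s=env.state(); pickle.dump((f,s),open("w3.pkl","wb"))
c=cv2.convertScaleAbs(f["color"][:,:,::-1],alpha=1.3)
cv2.imwrite("pics/w3.png",c)
print(s["time_s"],s["ee_pos"],s["ee_rot"],s["force"],s["torque"],s["qpos"])
E
```

```text
7.6667 [560.20269587 140.94079711 259.88349187] [-1.79957858e+02  3.61854052e-02  9.95042463e+01] [-0.03780758  0.90004237 -4.60875699] [-0.04178168 -0.09380435  0.02864639] [ 1.30006790e+01  1.71826625e+01  8.46456318e+01 -3.42702040e-02
  7.82159783e+01  3.50345769e+00]
```

View pics/w3.png

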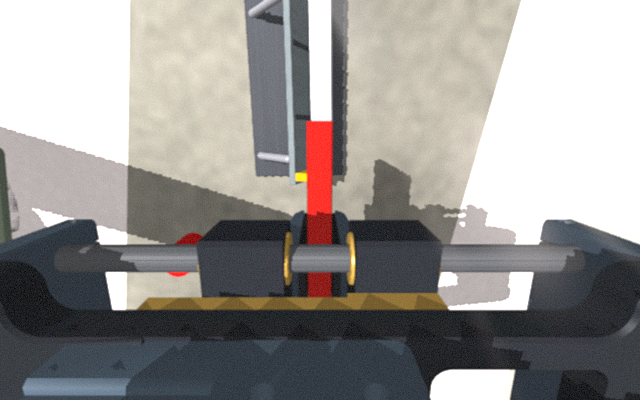

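Wrist view: the plate is held firmly (red strip at columns 307–332). The stand is ahead, with the yellow stop at (302,177), the backrest top edge near column 295 and the ledge's outer edge near column 333. I'll zoom in for accurate picks.

```bash
python3 - <<'E'
import cv2, numpy as np, pickle
f,s=pickle.load(open("w3.pkl","rb")); x,y,w,h=235,0,130,190
c=cv2.resize(f["color"][y:y+h,x:x+w,::-1],None,fx=6,fy=3,interpolation=cv2.INTER_CUBIC)
for i in range(5,w,10):
    cv2.line(c,(i*6,0),(i*6,6 if (x+i)%50 else 14),(0,0,255),1)
for i in range(0,h,10): cv2.line(c,(0,i*3),(6 if (y+i)%50 else 14,i*3),(0,0,255),1)
cv2.imwrite("pics/w3c.png",c)
E
```

```text
(no output)
```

View pics/w3c.png

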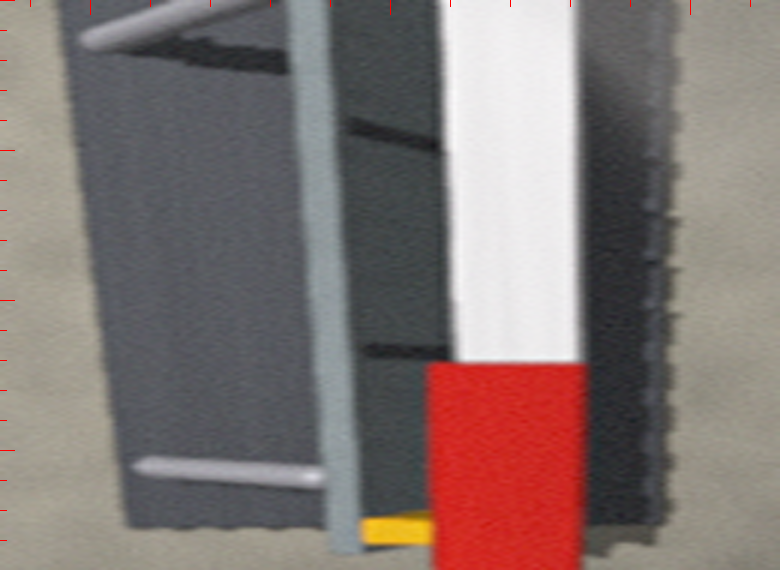

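```bash
cat > fit2.py <<'E'
from h import *
f,s=pickle.load(open("w3.pkl","rb"))
def px(X,Y): return 235+X/6, Y/3
# (point or (A,B) line in stand frame, pixel, kind)
def model(h):
    b=lambda *p: back(p)[0]
    L=[((0,75),[(330,0),(346,275),(362,550)]),((-8,75),[(290,0),(309,275),(328,550)]),((0,h),[(440,0),(453,360)]),((29,h),[(577,0),(580,360)])]
    out=[(b(x,-120,z),b(x,120,z),px(*q)) for (x,z),qs in L for q in qs]
    out+=[(np.array((-95,-120,10.)),np.array((-95,120,10.)),px(*q)) for q in [(60,0),(126,525)]]
    out+=[(np.array((35,-120,10.)),np.array((35,120,10.)),px(660,500))]
    out+=[(np.array((-95,-120,10.)),np.array((35,-120,10.)),px(*q)) for q in [(200,527),(300,527)]]
    out+=[(b(-8,-120,75),b(0,-120,75),px(345,552)),(b(0,-105,75),b(18,-105,75),px(362,517)),(b(0,-105,75),b(18,-105,75),px(430,513))]
    return out
def res(p):
    r=[]
    for A,B_,q in model(p[3]):
        a,c=proj(f,rigid(p,[A,B_])); d=(c-a)/np.linalg.norm(c-a); v=np.array(q)-a; r.append(d[0]*v[1]-d[1]*v[0])
    return np.array(r)
s=least_squares(res,[540,257,9.5,44],loss='soft_l1'); print(s.x.round(2)); print(res(s.x).round(1))
E
python3 fit2.py; python3 fit.py | grep -v "\["
```

```text
[542.36 258.4   10.17  29.05]
[-0.  -0.1 -0.2 -0.4 -0.4 -0.4 -0.5 -0.4  0.3  0.7  1.   1.   0.2 -0.5
 -0.3  1.   0.9 -1.1]
```

```bash
cat >> h.py <<'E'
ST=[542.36,258.4,10.17]
RB=rz(ST[2])@B
RT=RB@np.array([[0,1,0],[1,0,0],[0,0,-1.]])
def b2w(p): return RB@np.array(p,float)+[ST[0],ST[1],0]
def w2b(p): return RB.T@(np.array(p,float)-[ST[0],ST[1],0])
def st():
    from workcell import env
    s=env.state(); Rt=R.from_euler('xyz',s["ee_rot"],degrees=True).as_matrix()
    print("t",round(s["time_s"],2),"tcp_b",w2b(s["ee_pos"]).round(2),"edge z",round(w2b(s["ee_pos"])[2]-64.6,1),"F_b",(RB.T@s["force"]).round(2),"M_b",(RB.T@s["torque"]).round(3),
      "rotdev(tool,deg)",np.degrees(R.from_matrix(Rt.T@RT).as_rotvec()).round(2),"w",round(s["gripper_width"],1))
    return s
E
python3 - <<'E'
from h import *
s=st(); a=b2w([40,10,164.6]); print(a.round(1), b2w([14,10,114.6]).round(1))
rows(s["ee_pos"],s["ee_rot"],a,RT,12)
E
```

```text
t 7.67 tcp_b [ 106.95 -118.76  236.88] edge z 172.3 F_b [-1.84  0.89 -4.23] M_b [-0.04  -0.085  0.05 ] rotdev(tool,deg) [-25.04   0.18  -0.65] w 11.7
[507.8 262.4 166.1] [505.4 261.9 109.8]
12 rows: t [ 1.071 -0.411  0.721] w [-0.0364  0.0003 -0.0009]
```

move_arm(
  plan=[
    {"tx": 1.07,"ty": -0.41,"tz": 0.72,"wx": -0.0364,"wy": 0.0003,"wz": -0.0009},
    {"tx": 1.07,"ty": -0.41,"tz": 0.72,"wx": -0.0364,"wy": 0.0003,"wz": -0.0009},
    {"tx": 1.07,"ty": -0.41,"tz": 0.72,"wx": -0.0364,"wy": 0.0003,"wz": -0.0009},
    {"tx": 1.07,"ty": -0.41,"tz": 0.72,"wx": -0.0364,"wy": 0.0003,"wz": -0.0009},
    {"tx": 1.07,"ty": -0.41,"tz": 0.72,"wx": -0.0364,"wy": 0.0003,"wz": -0.0009},
    {"tx": 1.07,"ty": -0.41,"tz": 0.72,"wx": -0.0364,"wy": 0.0003,"wz": -0.0009},
    {"tx": 1.07,"ty": -0.41,"tz": 0.72,"wx": -0.0364,"wy": 0.0003,"wz": -0.0009},
    {"tx": 1.07,"ty": -0.41,"tz": 0.72,"wx": -0.0364,"wy": 0.0003,"wz": -0.0009},
    {"tx": 1.07,"ty": -0.41,"tz": 0.72,"wx": -0.0364,"wy": 0.0003,"wz": -0.0009},
    {"tx": 1.07,"ty": -0.41,"tz": 0.72,"wx": -0.0364,"wy": 0.0003,"wz": -0.0009},
    {"tx": 1.07,"ty": -0.41,"tz": 0.72,"wx": -0.0364,"wy": 0.0003,"wz": -0.0009},
    {"tx": 1.07,"ty": -0.41,"tz": 0.72,"wx": -0.0364,"wy": 0.0003,"wz": -0.0009},
  ],
)

```text
time_s: 8.67
ee_pos: [507.6, 262.4, 166.3]
ee_rot: [154.9, -0.1, 100.1]
force: [0.6, -0.1, -3.7]
gripper_width: 12.0
gripper_force: 25.0
```

move_arm(
  plan=[
    {"tx": 0,"ty": 0,"tz": 0,"wx": 0,"wy": 0,"wz": 0},
    {"tx": 0,"ty": 0,"tz": 0,"wx": 0,"wy": 0,"wz": 0},
    {"tx": 0,"ty": 0,"tz": 0,"wx": 0,"wy": 0,"wz": 0},
    {"tx": 0,"ty": 0,"tz": 0,"wx": 0,"wy": 0,"wz": 0},
  ],
)

```text
time_s: 9.0
ee_pos: [509.1, 262.8, 167.6]
ee_rot: [154.9, -0.1, 100.1]
force: [0.5, 0.1, -4.1]
gripper_width: 12.1
gripper_force: 25.0
```

```bash
python3 - <<'E'
from h import *
s=st(); print(s["qpos"].round(1))
E
```

```text
t 9.0 tcp_b [ 41.87  10.21 165.39] edge z 100.8 F_b [-1.26  0.02 -3.91] M_b [-0.064  0.456 -0.022] rotdev(tool,deg) [ 0.1  -0.06 -0.08] w 12.1
[ 31.2  10.2 113.3 -15.8  33.9  32.5]
```

move_arm(
  plan=[
    {"tx": 0,"ty": -0.26,"tz": 0.48,"wx": 0,"wy": 0,"wz": 0},
    {"tx": 0,"ty": -0.26,"tz": 0.48,"wx": 0,"wy": 0,"wz": 0},
    {"tx": 0,"ty": -0.26,"tz": 0.48,"wx": 0,"wy": 0,"wz": 0},
    {"tx": 0,"ty": -0.26,"tz": 0.48,"wx": 0,"wy": 0,"wz": 0},
    {"tx": 0,"ty": -0.26,"tz": 0.48,"wx": 0,"wy": 0,"wz": 0},
    {"tx": 0,"ty": -0.26,"tz": 0.48,"wx": 0,"wy": 0,"wz": 0},
    {"tx": 0,"ty": -0.26,"tz": 0.48,"wx": 0,"wy": 0,"wz": 0},
    {"tx": 0,"ty": -0.26,"tz": 0.48,"wx": 0,"wy": 0,"wz": 0},
    {"tx": 0,"ty": -0.26,"tz": 0.48,"wx": 0,"wy": 0,"wz": 0},
    {"tx": 0,"ty": -0.26,"tz": 0.48,"wx": 0,"wy": 0,"wz": 0},
    {"tx": 0,"ty": 0,"tz": 0,"wx": 0,"wy": 0,"wz": 0},
    {"tx": 0,"ty": 0,"tz": 0,"wx": 0,"wy": 0,"wz": 0},
  ],
  force=18,
)

```text
time_s: 10.0
ee_pos: [504.6, 262.6, 111.7]
ee_rot: [155.0, -0.0, 100.2]
force: [0.5, -0.5, -3.3]
gripper_width: 11.8
gripper_force: 18.0
```

```bash
python3 - <<'E'
from h import *
from workcell import grab_frame
s=st()
f=grab_frame("scene"); g=grab_frame("wrist")
c=cv2.resize(f["color"][90:220,360:500,::-1],None,fx=4,fy=4,interpolation=cv2.INTER_CUBIC); cv2.imwrite("pics/s4.png",cv2.convertScaleAbs(c,alpha=1.3))
E
```

```text
t 10.0 tcp_b [ 14.24  10.83 116.6 ] edge z 52.0 F_b [-1.01 -0.6  -3.2 ] M_b [-0.027  0.455  0.022] rotdev(tool,deg) [-0.01 -0.06  0.02] w 11.8
```

View pics/s4.png

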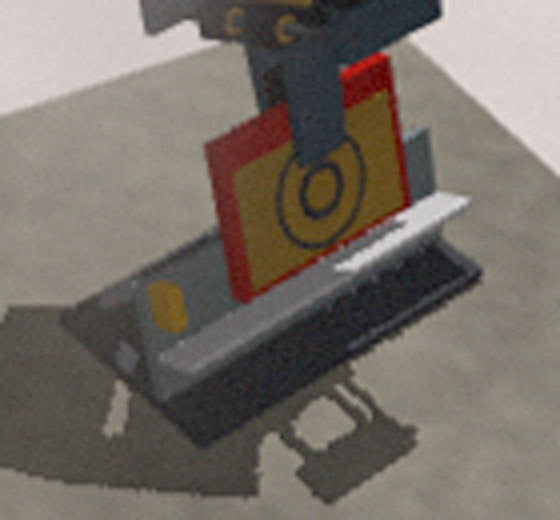

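The plate hangs square in front of the backrest. Its lower left corner is at crop (245,302), above the ledge and well clear of the yellow stop at (165,305). Now I'll feel downwards.

move_arm(
  plan=[
    {"tx": 0,"ty": 0,"tz": 0.06,"wx": 0,"wy": 0,"wz": 0},
    {"tx": 0,"ty": 0,"tz": 0.06,"wx": 0,"wy": 0,"wz": 0},
    {"tx": 0,"ty": 0,"tz": 0.06,"wx": 0,"wy": 0,"wz": 0},
    {"tx": 0,"ty": 0,"tz": 0.06,"wx": 0,"wy": 0,"wz": 0},
    {"tx": 0,"ty": 0,"tz": 0.06,"wx": 0,"wy": 0,"wz": 0},
    {"tx": 0,"ty": 0,"tz": 0.06,"wx": 0,"wy": 0,"wz": 0},
    {"tx": 0,"ty": 0,"tz": 0.06,"wx": 0,"wy": 0,"wz": 0},
    {"tx": 0,"ty": 0,"tz": 0.06,"wx": 0,"wy": 0,"wz": 0},
  ],
)

```text
time_s: 10.77
ee_pos: [506.9, 263.1, 107.7]
ee_rot: [155.0, -0.1, 100.2]
force: [0.2, -0.4, -4.3]
gripper_width: 11.9
gripper_force: 18.0
```

```bash
python3 -c "
from h import *
st()"
```

```text
t 10.77 tcp_b [ 14.58  10.86 112.02] edge z 47.4 F_b [-1.73 -0.46 -3.89] M_b [-0.046  0.451 -0.036] rotdev(tool,deg) [ 0.03 -0.07  0.  ] w 11.9
```

move_arm(
  plan=[
    {"tx": 0,"ty": 0,"tz": 0.06,"wx": 0,"wy": 0,"wz": 0},
    {"tx": 0,"ty": 0,"tz": 0.06,"wx": 0,"wy": 0,"wz": 0},
    {"tx": 0,"ty": 0,"tz": 0.06,"wx": 0,"wy": 0,"wz": 0},
    {"tx": 0,"ty": 0,"tz": 0.06,"wx": 0,"wy": 0,"wz": 0},
    {"tx": 0,"ty": 0,"tz": 0.06,"wx": 0,"wy": 0,"wz": 0},
    {"tx": 0,"ty": 0,"tz": 0,"wx": 0,"wy": 0,"wz": 0},
  ],
)

```text
time_s: 11.27
ee_pos: [508.0, 263.2, 104.9]
ee_rot: [155.0, -0.1, 100.2]
force: [0.3, -0.1, -3.1]
gripper_width: 11.8
gripper_force: 18.0
```

move_arm(
  plan=[
    {"tx": 0,"ty": 0,"tz": 0.06,"wx": 0,"wy": 0,"wz": 0},
    {"tx": 0,"ty": 0,"tz": 0.06,"wx": 0,"wy": 0,"wz": 0},
    {"tx": 0,"ty": 0,"tz": 0.06,"wx": 0,"wy": 0,"wz": 0},
    {"tx": 0,"ty": 0,"tz": 0.06,"wx": 0,"wy": 0,"wz": 0},
    {"tx": 0,"ty": 0,"tz": 0.06,"wx": 0,"wy": 0,"wz": 0},
    {"tx": 0,"ty": 0,"tz": 0,"wx": 0,"wy": 0,"wz": 0},
  ],
)

```text
time_s: 11.77
ee_pos: [508.7, 263.4, 103.9]
ee_rot: [154.9, -0.1, 100.2]
force: [-10.7, -2.3, 11.4]
gripper_width: 12.0
gripper_force: 18.0
```

move_arm(
  plan=[
    {"tx": 0,"ty": 0,"tz": -0.05,"wx": 0,"wy": 0,"wz": 0},
    {"tx": 0,"ty": 0,"tz": -0.03,"wx": 0,"wy": 0,"wz": 0},
    {"tx": 0,"ty": 0,"tz": 0,"wx": 0,"wy": 0,"wz": 0},
  ],
)

```text
time_s: 12.02
ee_pos: [508.7, 263.4, 103.9]
ee_rot: [154.9, -0.1, 100.2]
force: [-7.3, -0.9, 7.2]
gripper_width: 11.9
gripper_force: 18.0
```

```bash
python3 -c "
from h import *
st()"
```

```text
t 12.02 tcp_b [ 14.69  10.88 107.78] edge z 43.2 F_b [-3.67  0.37  9.61] M_b [-0.021  1.042  0.083] rotdev(tool,deg) [ 0.06 -0.07 -0.01] w 11.9
```

move_arm(
  plan=[
    {"tx": 0,"ty": 0,"tz": -0.05,"wx": 0,"wy": 0,"wz": 0},
    {"tx": 0,"ty": 0,"tz": -0.04,"wx": 0,"wy": 0,"wz": 0},
    {"tx": 0,"ty": 0,"tz": 0,"wx": 0,"wy": 0,"wz": 0},
  ],
)

```text
time_s: 12.27
ee_pos: [508.7, 263.4, 103.9]
ee_rot: [155.0, -0.1, 100.2]
force: [-3.8, -0.5, 0.4]
gripper_width: 11.6
gripper_force: 18.0
```

```bash
cat >> fit2.py <<'E'
for h in (29,36,43):
    s=least_squares(lambda p:res([*p,h]),[540,257,9.5],loss='soft_l1'); print(h,s.x.round(2),s.cost.round(2),res([*s.x,h]).round(1))
from h import st
st()
E
python3 fit2.py
```

```text
[542.36 258.4   10.17  29.05]
[-0.  -0.1 -0.2 -0.4 -0.4 -0.4 -0.5 -0.4  0.3  0.7  1.   1.   0.2 -0.5
 -0.3  1.   0.9 -1.1]
29 [542.35 258.4   10.17] 3.01 [-0.  -0.1 -0.2 -0.4 -0.4 -0.4 -0.5 -0.4  0.3  0.7  1.   1.   0.2 -0.5
 -0.3  1.   0.9 -1.1]
36 [543.13 258.32   9.92] 7.68 [-1.1 -0.7 -0.4 -1.4 -1.  -0.6  1.1  1.6  1.7  2.4  0.   0.9  0.  -0.4
 -0.3  1.   0.9 -1.2]
43 [543.32 258.29   9.85] 16.71 [-1.3 -0.9 -0.4 -1.7 -1.1 -0.6  3.5  3.9  3.8  4.5 -0.2  0.8 -0.  -0.4
 -0.3  1.   0.9 -1.2]
t 12.27 tcp_b [ 14.64  10.88 107.81] edge z 43.2 F_b [-3.31  0.19  2.  ] M_b [0.007 0.654 0.063] rotdev(tool,deg) [ 0.03 -0.07 -0.  ] w 11.6
```

```bash
python3 - <<'E'
from h import *
S=pickle.load(open("f0.pkl","rb"))["scene"]
c=lambda P:((proj(S,[b2w(p) for p in P])-[360,90])*4).round(0).tolist()
print("plate front bottom L,R, topL,topR",c([(20.2,-59,52),(20.2,81,52),(20.2,-59,152),(20.2,81,152)]))
for h in (29,43): print(h,"ledge outer top L,R",c([(29,-118,h),(29,118,h)]),"inner",c([(0,-118,h),(0,118,h)]))
print("back top",c([(0,-120,75),(0,120,75)]),"stop in,out top",c([(18,-105,75),(18,-105,48),(0,-105,75)]))
E
```

```text
plate front bottom L,R, topL,topR [[243.0, 299.0], [409.0, 202.0], [214.0, 141.0], [388.0, 48.0]]
29 ledge outer top L,R [[185.0, 381.0], [466.0, 214.0]] inner [[152.0, 368.0], [430.0, 206.0]]
43 ledge outer top L,R [[181.0, 359.0], [463.0, 194.0]] inner [[148.0, 348.0], [427.0, 186.0]]
back top [[135.0, 300.0], [423.0, 137.0]] stop in,out top [[175.0, 296.0], [183.0, 338.0], [154.0, 289.0]]
```

```bash
sed -i 's/^def back(P).*/def back(P): return np.atleast_2d(P)@B.T+[0,0,10]/' h.py
python3 fit.py; python3 fit2.py | tail -8
```

```text
plate [ 592.9 -205.8   10.2]
[[-0.6 -0.7]
 [-0.3 -1.7]
 [-1.1 -0.4]
 [-1.  -1. ]
 [ 0.4 -2. ]
 [-2.  -2.9]]
stand,h [543.5 255.5   9.4  37.2]
[[-1.8 -0.8]
 [ 0.5 -0.7]
 [-2.  -2.8]
 [-0.7 -2.3]
 [-1.4 -0.8]
 [ 1.4  0.9]
 [-0.9 -1.5]
 [-0.  -1.7]
 [-0.8  0.3]
 [ 0.  -2.3]
 [-0.9 -1.3]
 [ 0.2 -1.3]
 [-0.1 -1.6]
 [ 0.4 -0.5]]
  0.3  0.2  0.4 -1.6]
29 [542.7  259.39  10.24] 1.91 [ 0.3  0.2 -0.   0.2  0.  -0.1 -0.7 -0.6 -0.4 -0.   0.7  0.6 -0.3  0.1
  0.3  0.2  0.4 -1.6]
36 [543.48 259.33  10.02] 4.69 [-0.6 -0.5 -0.3 -0.8 -0.6 -0.3  1.1  1.4  1.1  1.7 -0.2  0.4 -0.5  0.1
  0.3  0.2  0.4 -1.6]
43 [543.68 259.3    9.95] 13.72 [-0.9 -0.6 -0.3 -1.1 -0.7 -0.3  3.6  3.8  3.2  3.8 -0.5  0.3 -0.5  0.2
  0.3  0.1  0.4 -1.7]
t 12.27 tcp_b [ 14.64  10.88 107.81] edge z 43.2 F_b [-3.31  0.19  2.  ] M_b [0.007 0.654 0.063] rotdev(tool,deg) [ 0.03 -0.07 -0.  ] w 11.6
```

```bash
cat >> h.py <<'E'
ST=[543.1,259.35,10.1]; RB=rz(ST[2])@B
RT=RB@np.array([[0,1,0],[1,0,0],[0,0,-1.]])
def b2w(p): return RB@np.array(p,float)+[ST[0],ST[1],10]
def w2b(p): return RB.T@(np.array(p,float)-[ST[0],ST[1],10])
E
python3 -c "
from h import *
st()"
```

```text
t 12.27 tcp_b [ 9.59 10.04 99.13] edge z 34.5 F_b [-3.31  0.19  2.  ] M_b [0.006 0.654 0.064] rotdev(tool,deg) [ 0.03 -0.1   0.06] w 11.6
```

move_arm(
  plan=[
    {"tx": 0,"ty": -0.05,"tz": 0,"wx": 0,"wy": 0,"wz": 0},
    {"tx": 0,"ty": -0.05,"tz": 0,"wx": 0,"wy": 0,"wz": 0},
    {"tx": 0,"ty": -0.05,"tz": 0,"wx": 0,"wy": 0,"wz": 0},
    {"tx": 0,"ty": -0.05,"tz": 0,"wx": 0,"wy": 0,"wz": 0},
    {"tx": 0,"ty": 0,"tz": 0,"wx": 0,"wy": 0,"wz": 0},
  ],
)

```text
time_s: 12.68
ee_pos: [507.1, 263.3, 103.2]
ee_rot: [154.9, -0.1, 100.2]
force: [-0.1, -0.2, 0.4]
gripper_width: 12.0
gripper_force: 18.0
```

```bash
python3 -c "
from h import *
st()"
```

```text
t 12.68 tcp_b [ 7.86 10.21 99.15] edge z 34.5 F_b [ 0.01 -0.14  0.41] M_b [-0.026  0.148  0.003] rotdev(tool,deg) [ 0.07 -0.12  0.07] w 12.0
```

move_arm(
  plan=[
    {"tx": 0,"ty": -0.04,"tz": 0,"wx": 0,"wy": 0,"wz": 0},
    {"tx": 0,"ty": -0.04,"tz": 0,"wx": 0,"wy": 0,"wz": 0},
    {"tx": 0,"ty": -0.04,"tz": 0,"wx": 0,"wy": 0,"wz": 0},
    {"tx": 0,"ty": -0.04,"tz": 0,"wx": 0,"wy": 0,"wz": 0},
    {"tx": 0,"ty": 0,"tz": 0,"wx": 0,"wy": 0,"wz": 0},
  ],
)

```text
time_s: 13.1
ee_pos: [505.2, 262.8, 102.2]
ee_rot: [155.0, -0.1, 100.2]
force: [-0.8, 1.2, -1.0]
gripper_width: 11.7
gripper_force: 18.0
```

```bash
python3 -c "
from h import *
st()"
```

```text
t 13.1 tcp_b [ 5.69 10.06 99.13] edge z 34.5 F_b [-0.99  1.34 -0.69] M_b [0.061 0.319 0.005] rotdev(tool,deg) [ 0.01 -0.1   0.06] w 11.7
```

move_arm(
  plan=[
    {"tx": 0,"ty": -0.04,"tz": 0.01,"wx": 0,"wy": 0,"wz": 0},
    {"tx": 0,"ty": -0.04,"tz": 0.01,"wx": 0,"wy": 0,"wz": 0},
    {"tx": 0,"ty": -0.04,"tz": 0,"wx": 0,"wy": 0,"wz": 0},
    {"tx": 0,"ty": 0,"tz": 0,"wx": 0,"wy": 0,"wz": 0},
  ],
)

```text
time_s: 13.43
ee_pos: [504.7, 262.8, 102.0]
ee_rot: [154.9, -0.1, 100.2]
force: [-1.5, 0.2, 2.8]
gripper_width: 11.7
gripper_force: 18.0
```

```bash
python3 -c "
from h import *
st()"
```

```text
t 13.43 tcp_b [ 5.17 10.12 99.11] edge z 34.5 F_b [-0.14  0.45  3.18] M_b [-0.146  0.052 -0.003] rotdev(tool,deg) [ 0.08 -0.12  0.07] w 11.7
```

move_arm(
  plan=[
    {"tx": 0,"ty": -0.04,"tz": 0,"wx": 0,"wy": 0,"wz": 0},
    {"tx": 0,"ty": -0.04,"tz": 0,"wx": 0,"wy": 0,"wz": 0},
    {"tx": 0,"ty": 0,"tz": 0,"wx": 0,"wy": 0,"wz": 0},
    {"tx": 0,"ty": 0,"tz": 0,"wx": 0,"wy": 0,"wz": 0},
  ],
)

```text
time_s: 13.77
ee_pos: [504.2, 262.8, 101.8]
ee_rot: [154.9, -0.1, 100.2]
force: [0.3, -0.3, 2.2]
gripper_width: 11.6
gripper_force: 18.0
```

```bash
python3 -c "
from h import *
st()"
```

```text
t 13.77 tcp_b [ 4.58 10.18 99.11] edge z 34.5 F_b [ 1.17 -0.38  1.83] M_b [-0.236 -0.258  0.142] rotdev(tool,deg) [ 0.1  -0.12  0.09] w 11.6
```

move_arm(
  plan=[
    {"tx": 0,"ty": -0.04,"tz": 0,"wx": 0,"wy": 0,"wz": 0},
    {"tx": 0,"ty": -0.04,"tz": 0,"wx": 0,"wy": 0,"wz": 0},
    {"tx": 0,"ty": 0,"tz": 0,"wx": 0,"wy": 0,"wz": 0},
    {"tx": 0,"ty": 0,"tz": 0,"wx": 0,"wy": 0,"wz": 0},
  ],
)

```text
time_s: 14.1
ee_pos: [504.0, 262.8, 101.7]
ee_rot: [154.8, -0.1, 100.2]
force: [4.9, -1.7, 2.6]
gripper_width: 12.3
gripper_force: 18.0
```

```bash
python3 -c "
from h import *
st()"
```

```text
t 14.1 tcp_b [ 4.44 10.21 99.13] edge z 34.5 F_b [ 5.17 -2.53  0.45] M_b [-0.611 -1.002  0.308] rotdev(tool,deg) [ 0.16 -0.13  0.1 ] w 12.3
```

move_arm(
  plan=[
    {"tx": 0,"ty": 0,"tz": 0,"wx": 0,"wy": 0,"wz": -0.003},
    {"tx": 0,"ty": 0,"tz": 0,"wx": 0,"wy": 0,"wz": -0.002},
    {"tx": 0,"ty": 0,"tz": 0,"wx": 0,"wy": 0,"wz": 0},
    {"tx": 0,"ty": 0,"tz": 0,"wx": 0,"wy": 0,"wz": 0},
  ],
)

```text
time_s: 14.43
ee_pos: [504.0, 262.8, 101.7]
ee_rot: [154.9, -0.0, 100.4]
force: [4.5, -2.2, 2.4]
gripper_width: 12.1
gripper_force: 18.0
```

```bash
python3 -c "
from h import *
st()"
```

```text
t 14.43 tcp_b [ 4.45 10.22 99.13] edge z 34.5 F_b [ 4.69 -2.92  0.5 ] M_b [-0.61  -1.051 -0.084] rotdev(tool,deg) [ 0.15 -0.15  0.26] w 12.1
```

move_arm(
  plan=[
    {"tx": -0.08,"ty": 0,"tz": 0,"wx": 0,"wy": 0,"wz": 0},
    {"tx": -0.16,"ty": 0,"tz": 0,"wx": 0,"wy": 0,"wz": 0},
    {"tx": -0.16,"ty": 0,"tz": 0,"wx": 0,"wy": 0,"wz": 0},
    {"tx": -0.16,"ty": 0,"tz": 0,"wx": 0,"wy": 0,"wz": 0},
    {"tx": -0.16,"ty": 0,"tz": 0,"wx": 0,"wy": 0,"wz": 0},
    {"tx": -0.16,"ty": 0,"tz": 0,"wx": 0,"wy": 0,"wz": 0},
    {"tx": -0.16,"ty": 0,"tz": 0,"wx": 0,"wy": 0,"wz": 0},
    {"tx": -0.16,"ty": 0,"tz": 0,"wx": 0,"wy": 0,"wz": 0},
  ],
)

```text
time_s: 15.1
ee_pos: [505.9, 252.2, 101.9]
ee_rot: [154.8, -0.1, 100.5]
force: [1.8, 4.3, 3.2]
gripper_width: 12.0
gripper_force: 18.0
```

```bash
python3 -c "
from h import *
st()"
```

```text
t 15.1 tcp_b [ 4.49 -0.47 99.27] edge z 34.7 F_b [3.62 3.95 1.87] M_b [ 0.722 -0.576 -0.122] rotdev(tool,deg) [ 0.2  -0.28  0.26] w 12.0
```

move_arm(
  plan=[
    {"tx": -0.16,"ty": 0,"tz": 0,"wx": 0,"wy": 0,"wz": 0},
    {"tx": -0.16,"ty": 0,"tz": 0,"wx": 0,"wy": 0,"wz": 0},
    {"tx": -0.16,"ty": 0,"tz": 0,"wx": 0,"wy": 0,"wz": 0},
    {"tx": -0.16,"ty": 0,"tz": 0,"wx": 0,"wy": 0,"wz": 0},
    {"tx": -0.16,"ty": 0,"tz": 0,"wx": 0,"wy": 0,"wz": 0},
    {"tx": -0.16,"ty": 0,"tz": 0,"wx": 0,"wy": 0,"wz": 0},
    {"tx": -0.16,"ty": 0,"tz": 0,"wx": 0,"wy": 0,"wz": 0},
    {"tx": -0.16,"ty": 0,"tz": 0,"wx": 0,"wy": 0,"wz": 0},
  ],
)

```text
time_s: 15.77
ee_pos: [508.2, 239.6, 101.9]
ee_rot: [154.8, -0.1, 100.5]
force: [0.4, 5.5, 2.0]
gripper_width: 11.9
gripper_force: 18.0
```

```bash
python3 -c "
from h import *
st()"
```

```text
t 15.77 tcp_b [  4.55 -13.35  99.23] edge z 34.6 F_b [2.07 5.33 1.22] M_b [ 0.685 -0.591 -0.132] rotdev(tool,deg) [ 0.2  -0.27  0.26] w 11.9
```

move_arm(
  plan=[
    {"tx": -0.16,"ty": -0.01,"tz": 0,"wx": 0,"wy": 0,"wz": 0},
    {"tx": -0.16,"ty": 0,"tz": 0,"wx": 0,"wy": 0,"wz": 0},
    {"tx": -0.16,"ty": -0.01,"tz": 0,"wx": 0,"wy": 0,"wz": 0},
    {"tx": -0.16,"ty": 0,"tz": 0,"wx": 0,"wy": 0,"wz": 0},
    {"tx": -0.16,"ty": -0.01,"tz": 0,"wx": 0,"wy": 0,"wz": 0},
    {"tx": -0.16,"ty": 0,"tz": 0,"wx": 0,"wy": 0,"wz": 0},
    {"tx": -0.16,"ty": -0.01,"tz": 0,"wx": 0,"wy": 0,"wz": 0},
    {"tx": -0.16,"ty": 0,"tz": 0,"wx": 0,"wy": 0,"wz": 0},
    {"tx": -0.16,"ty": 0,"tz": 0,"wx": 0,"wy": 0,"wz": 0},
  ],
)

```text
time_s: 16.52
ee_pos: [510.8, 225.4, 101.9]
ee_rot: [154.8, -0.1, 100.5]
force: [2.5, 5.2, 3.1]
gripper_width: 11.9
gripper_force: 18.0
```

```bash
python3 -c "
from h import *
st()"
```

```text
t 16.52 tcp_b [  4.57 -27.73  99.22] edge z 34.6 F_b [4.37 4.7  1.39] M_b [ 0.814 -0.735 -0.152] rotdev(tool,deg) [ 0.24 -0.28  0.26] w 11.9
```

move_arm(
  plan=[
    {"tx": -0.08,"ty": 0,"tz": 0,"wx": 0,"wy": 0,"wz": 0},
    {"tx": -0.08,"ty": 0,"tz": 0,"wx": 0,"wy": 0,"wz": 0},
    {"tx": -0.08,"ty": 0,"tz": 0,"wx": 0,"wy": 0,"wz": 0},
    {"tx": -0.08,"ty": 0,"tz": 0,"wx": 0,"wy": 0,"wz": 0},
  ],
)

```text
time_s: 16.85
ee_pos: [511.3, 222.3, 101.8]
ee_rot: [154.8, -0.1, 100.5]
force: [2.9, 5.4, 3.5]
gripper_width: 12.1
gripper_force: 18.0
```

move_arm(
  plan=[
    {"tx": -0.05,"ty": 0,"tz": 0,"wx": 0,"wy": 0,"wz": 0},
    {"tx": -0.05,"ty": 0,"tz": 0,"wx": 0,"wy": 0,"wz": 0},
    {"tx": 0,"ty": 0,"tz": 0,"wx": 0,"wy": 0,"wz": 0},
  ],
)

```text
time_s: 17.1
ee_pos: [511.5, 221.3, 101.9]
ee_rot: [154.8, -0.1, 100.5]
force: [2.7, 4.4, 3.3]
gripper_width: 11.6
gripper_force: 18.0
```

```bash
python3 -c "
from h import *
st()"
```

```text
t 17.1 tcp_b [  4.61 -31.95  99.21] edge z 34.6 F_b [4.49 3.82 1.59] M_b [ 0.702 -0.752 -0.146] rotdev(tool,deg) [ 0.24 -0.27  0.26] w 11.6
```

move_arm(
  plan=[
    {"tx": -0.05,"ty": 0,"tz": 0,"wx": 0,"wy": 0,"wz": 0},
    {"tx": -0.05,"ty": 0,"tz": 0,"wx": 0,"wy": 0,"wz": 0},
    {"tx": -0.05,"ty": 0,"tz": 0,"wx": 0,"wy": 0,"wz": 0},
    {"tx": 0,"ty": 0,"tz": 0,"wx": 0,"wy": 0,"wz": 0},
  ],
)

```text
time_s: 17.43
ee_pos: [511.8, 219.8, 101.9]
ee_rot: [154.8, -0.1, 100.4]
force: [1.5, 5.9, 3.1]
gripper_width: 12.2
gripper_force: 18.0
```

```bash
python3 -c "
from h import *
st()"
```

```text
t 17.43 tcp_b [  4.63 -33.44  99.2 ] edge z 34.6 F_b [3.62 5.52 1.74] M_b [ 0.664 -0.679 -0.184] rotdev(tool,deg) [ 0.24 -0.27  0.26] w 12.2
```

move_arm(
  plan=[
    {"tx": -0.05,"ty": 0,"tz": 0,"wx": 0,"wy": 0,"wz": 0},
    {"tx": -0.05,"ty": 0,"tz": 0,"wx": 0,"wy": 0,"wz": 0},
    {"tx": -0.05,"ty": 0,"tz": 0,"wx": 0,"wy": 0,"wz": 0},
    {"tx": 0,"ty": 0,"tz": 0,"wx": 0,"wy": 0,"wz": 0},
  ],
)

```text
time_s: 17.77
ee_pos: [512.1, 218.3, 101.8]
ee_rot: [154.8, -0.1, 100.4]
force: [2.7, 5.1, 2.0]
gripper_width: 12.1
gripper_force: 18.0
```

```bash
python3 -c "
from h import *
st()"
```

```text
t 17.77 tcp_b [  4.6  -34.96  99.19] edge z 34.6 F_b [4.1  4.54 0.29] M_b [ 0.71  -0.732 -0.092] rotdev(tool,deg) [ 0.24 -0.27  0.26] w 12.1
```

move_arm(
  plan=[
    {"tx": -0.05,"ty": 0,"tz": 0,"wx": 0,"wy": 0,"wz": 0},
    {"tx": -0.05,"ty": 0,"tz": 0,"wx": 0,"wy": 0,"wz": 0},
    {"tx": -0.05,"ty": 0,"tz": 0,"wx": 0,"wy": 0,"wz": 0},
    {"tx": 0,"ty": 0,"tz": 0,"wx": 0,"wy": 0,"wz": 0},
  ],
)

```text
time_s: 18.1
ee_pos: [512.1, 217.8, 102.0]
ee_rot: [154.7, -0.2, 100.5]
force: [-0.4, 8.9, 4.3]
gripper_width: 12.4
gripper_force: 18.0
```

```bash
python3 -c "
from h import *
st()"
```

```text
t 18.1 tcp_b [  4.65 -35.44  99.33] edge z 34.7 F_b [2.85 8.85 3.42] M_b [ 1.641 -0.346 -0.04 ] rotdev(tool,deg) [ 0.27 -0.36  0.24] w 12.4
```

move_arm(
  plan=[
    {"tx": -0.04,"ty": 0,"tz": 0,"wx": 0,"wy": 0,"wz": 0},
    {"tx": 0,"ty": 0,"tz": 0,"wx": 0,"wy": 0,"wz": 0},
    {"tx": 0,"ty": 0,"tz": 0,"wx": 0,"wy": 0,"wz": 0},
  ],
)

```text
time_s: 18.35
ee_pos: [512.1, 217.8, 102.0]
ee_rot: [154.7, -0.2, 100.5]
force: [-1.9, 11.1, 4.0]
gripper_width: 11.8
gripper_force: 18.0
```

```bash
python3 - <<'E'
from h import *
from workcell import grab_frame
st(); f=grab_frame("scene")
c=cv2.resize(f["color"][90:220,360:500,::-1],None,fx=4,fy=4,interpolation=cv2.INTER_CUBIC); cv2.imwrite("pics/s5.png",cv2.convertScaleAbs(c,alpha=1.3))
E
```

```text
t 18.35 tcp_b [  4.63 -35.51  99.33] edge z 34.7 F_b [ 1.76 11.24  3.62] M_b [ 1.948 -0.266 -0.111] rotdev(tool,deg) [ 0.28 -0.38  0.24] w 11.8
```

View pics/s5.png

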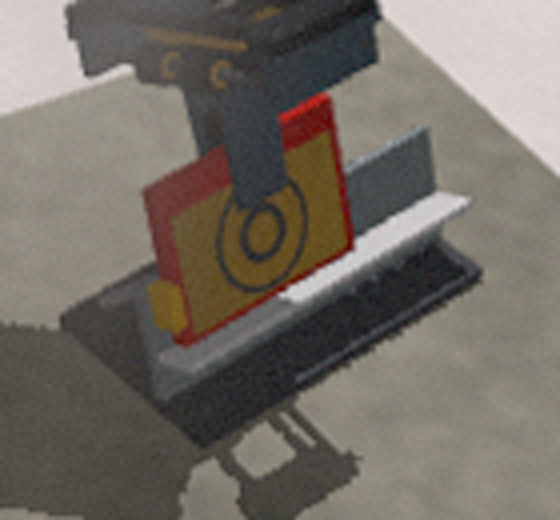

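The plate sits on the ledge, flat on the backrest, with its left edge at the yellow stop (crop (165,305)). Lateral force rose from 5 to 11 N with no further travel, so the stop contact is confirmed. Now I'll release.

move_arm(
  plan=[
    {"tx": 0,"ty": 0,"tz": 0,"wx": 0,"wy": 0,"wz": 0},
    {"tx": 0,"ty": 0,"tz": 0,"wx": 0,"wy": 0,"wz": 0},
    {"tx": 0,"ty": 0,"tz": 0,"wx": 0,"wy": 0,"wz": 0},
  ],
  force=6,
)

```text
time_s: 18.65
ee_pos: [512.2, 217.2, 101.9]
ee_rot: [154.7, -0.2, 100.5]
force: [0.7, 8.6, 2.9]
gripper_width: 11.8
gripper_force: 6.0
```

move_arm(
  plan=[
    {"tx": 0,"ty": 0,"tz": 0,"wx": 0,"wy": 0,"wz": 0},
    {"tx": 0,"ty": 0,"tz": 0,"wx": 0,"wy": 0,"wz": 0},
    {"tx": 0,"ty": 0,"tz": 0,"wx": 0,"wy": 0,"wz": 0},
    {"tx": 0,"ty": 0,"tz": 0,"wx": 0,"wy": 0,"wz": 0},
    {"tx": 0,"ty": 0,"tz": 0,"wx": 0,"wy": 0,"wz": 0},
    {"tx": 0,"ty": 0,"tz": 0,"wx": 0,"wy": 0,"wz": 0},
  ],
  gripper=4.0,
)

```text
time_s: 19.15
ee_pos: [511.0, 214.4, 100.4]
ee_rot: [155.0, 0.1, 100.4]
force: [-0.3, -1.4, 0.3]
gripper_width: 40.1
gripper_force: 0.0
```

```bash
python3 -c "
from h import *
st()"
```

```text
t 19.15 tcp_b [  2.43 -38.61  98.66] edge z 34.1 F_b [-0.39 -1.28  0.52] M_b [-0.027  0.139 -0.013] rotdev(tool,deg) [-0.04 -0.07  0.34] w 40.1
```

move_arm(
  plan=[
    {"tx": 0,"ty": 0,"tz": -0.5,"wx": 0,"wy": 0,"wz": 0},
    {"tx": 0,"ty": 0,"tz": -1,"wx": 0,"wy": 0,"wz": 0},
    {"tx": 0,"ty": 0,"tz": -1.5,"wx": 0,"wy": 0,"wz": 0},
    {"tx": 0,"ty": 0,"tz": -1.5,"wx": 0,"wy": 0,"wz": 0},
    {"tx": 0,"ty": 0,"tz": -1.5,"wx": 0,"wy": 0,"wz": 0},
    {"tx": 0,"ty": 0,"tz": -1.5,"wx": 0,"wy": 0,"wz": 0},
    {"tx": 0,"ty": 0,"tz": -1.5,"wx": 0,"wy": 0,"wz": 0},
    {"tx": 0,"ty": 0,"tz": -1.5,"wx": 0,"wy": 0,"wz": 0},
    {"tx": 0,"ty": 0,"tz": -1,"wx": 0,"wy": 0,"wz": 0},
    {"tx": 0,"ty": 0,"tz": 0,"wx": 0,"wy": 0,"wz": 0},
    {"tx": 0,"ty": 0,"tz": 0,"wx": 0,"wy": 0,"wz": 0},
  ],
)

```text
time_s: 20.07
ee_pos: [463.5, 206.2, 205.8]
ee_rot: [154.9, 0.0, 100.5]
force: [-0.3, 0.3, 0.0]
gripper_width: 40.0
gripper_force: 0.0
```

```bash
python3 - <<'E'
from h import *
from workcell import grab_frame
st(); f=grab_frame("scene")
c=cv2.resize(f["color"][90:220,360:500,::-1],None,fx=4,fy=4,interpolation=cv2.INTER_CUBIC); cv2.imwrite("pics/s6.png",cv2.convertScaleAbs(c,alpha=1.3))
E
```

```text
t 20.07 tcp_b [  3.24 -38.39 214.51] edge z 149.9 F_b [-0.2   0.31  0.1 ] M_b [-0.006  0.16   0.012] rotdev(tool,deg) [ 0.11 -0.13  0.35] w 40.0
```

View pics/s6.png

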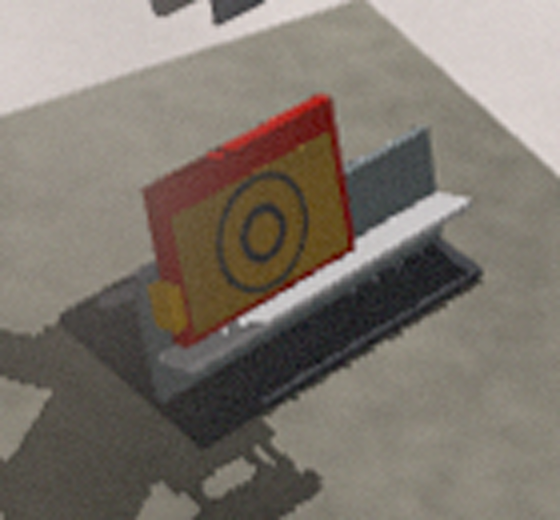

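The plate leans on the stand brass side out: its side edge is at the stop (about (180,310)), its lower edge is along the ledge, and the gripper is clear above.

```bash
python3 -c "
from workcell import env
print(env.job_done())"
```

```text
the job is handed in; nothing more can be done
None
```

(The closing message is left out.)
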